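# Set the slicer's pull-and-turn thickness knob

### The arm

A 6-joint arm with a two-finger parallel gripper is mounted at the origin on a cart in front of the work surface, level with it; the furniture and walls round the work are solid. World frame = base frame: x ahead of the robot, y to its left, z up, the work surface at z = 0. Lengths are in m, angles in rad, forces in N, time in s.
With the tool pointing down it reaches from about 0.4 to 0.825 m from the base axis. Payload 7 kg.
Tool frame: the origin (TCP) lies on the mounting face of the last link; the fingertips stand 178 mm ahead of it and the grasp point (between the pads) lies 159 mm ahead of it; z points along the fingers, y is the direction in which the jaws open and shut (so a half turn about z gives the same grasp; the last joint's range is limited). The gripper opens to 88 mm and grips with 3 to 60 N. Pads are 19 mm wide; open, the fingers measure 130 mm over their backs; the gripper's body (78 mm by 193 mm) begins 47 mm behind the grasp point.
Start: joints at [1.573, 0.359, 0.012, 0, -1.224, -0.288], TCP at [0.19, 0.648, 0.405] pointing down, gripper open.
Joint ranges: [-3.07, 3.07], [-1.43, 2.12], [-1.02, 1.25], [-3.03, 1.67], [-3.05, -0], [-3.03, 3.03]. Speed limits (rad/s): [2.39, 2.39, 3.01, 3.14, 3.14, 3.14].

### API

Orientations are given as [roll, pitch, yaw] about the fixed x, y, z axes, in that order (R = Rz(yaw) Ry(pitch) Rx(roll)).
In Python, from station import * gives the robot as it stands.
- The arm moves only by the tool arm_command, never from a script. Its argument "targets" is a list of rows, each a list of 3 entries, a list of its own where there are three numbers: the turn, a rotation vector about the world's x, y, z in rad, then the shift along the world's x, y, z in mm, then the closure, from 0 (fully open) to 1 (shut). In form: [[[wx, wy, wz], [tx, ty, tz], fingers], ...]. A call has 1 to 8 rows; each row shifts and turns the commanded pose from where the row before left it; what a row does not reach is not made up. A row lasts 1/10 s, in which the tool goes at most 50 mm and 8.59 degrees, less where a joint would pass 70% of its speed; a pose out of reach is approached as far as the arm can. A call with a gripper value outside its range is refused whole. The fingers move at their own pace and stop on an object; "squeeze" is the grip in N (left out, the last holds). Time passes only in rows, so rows that do not move let the fingers close. It gives the time, the measured TCP pose, the force and the opening at its end, in the units of the state.
- get_state(): the state, without advancing time (a new reading comes with each control period).
- grab_frame(name): name is "scene" or "top"; returns (picture, depth): 420x560x3 uint8, red, green, blue; 420x560 float32, m along the optical axis (not along the pixel's ray), 0 where there is no reading.
- camera_params(name): a dict with "mtx" (3x3 intrinsics, pixels), "eye" and "orientation" of the camera in the world. Camera axes: x right, y down, z forward; pixel columns grow to the right and rows downward; lengths in m; the calibration is good to about 2 mm. A picture is of the moment at which its call begins. camera_params takes no time and is no camera call.
- job_done(): hands the job in, once; it reports no verdict.
The state is a dict: "t": time; "q": joint angles; "qd": joint speeds; "joint_efforts": joint torques, N m; "eef_pos": TCP position; "ee_rot": TCP orientation; "force": force on the tool from outside, world axes, zero at the start; "moment": the same for the moment, N m; "width": finger opening in m.
Only numpy, scipy, OpenCV 4.12 (cv2) and the standard library are available. Lean on these libraries where they do the work, as an engineer would, in place of code of your own. Each camera call takes 0.05 s, during which the arm holds its last target.

### The job

Set the vegetable slicer to thick slices: pull its black thickness knob up against its spring, turn it to the notch by the large round button on the dial (not the small one) and let it drop fully home in that notch. Each hidden notch sits a little anticlockwise of its button, how far is not known, so feel for it under light load, and never press or wrench the knob hard against the ring of notches. Leave the things standing around undisturbed.

Things in the scene. Friction and masses are not known exactly. Their poses are not given: they have to be found in the camera images.
- slicer: grey plastic vegetable slicer, fixed: deck with steel plates, 116x240 mm, 40 mm high, and at its right a round dial housing, 128 mm across, 40 mm high. Origin on the worktop under the dial's centre; z up along the knob's axis, x = the knob's parking direction, y towards the deck. Deck: x -100..140 mm (its handle to -142), y 64..180 mm. The ring of notches is part of it
- dial_top (a point): centre of the dial's top. Under it, unseen, a ring with a parking gap and two notches. The ring's angle is unknown: each notch lies anticlockwise (from above) of its button's direction, by the same angle, at most 0.36 rad. A notch takes the knob within +-0.03 rad of its centre. From each button's direction anticlockwise to its notch, and 0.1 rad beyond, is a flat greased land 7 mm above home level
- knob: black knob on the dial; slides up, turns about the vertical. Skirt 68 mm across, its top 49 mm above the worktop when home, with a bar 14 mm thick, 52 mm long, 31 mm high (top at 80 mm). Origin on the axis, at worktop height when home, rising with the knob; x along the bar to the pointer, z up. Starts home in the parking gap, within 0.05 rad of the slicer's x. Turns up to 1.7 rad either way
- knob_grip (a point): middle of the grip bar, on the axis, 70 mm above the worktop when home. The spring pulls the knob down with 6 N when home plus 0.3 N per mm of lift; damped (50 N s/m); turning takes 0.03 to 0.1 N m. Lift it 7 mm or more to turn it out of the gap (10 to 12 is comfortable, stop at 16). Let down on the land it stays 7 mm up; over a notch it drops home
- knob_pointer (a point): tip of the small bright pointer rib on the knob's skirt (a bright line runs on from it over the leading half of the bar), 34 mm from the axis along the knob's x, 50 mm above the worktop when home
- large_mark: large round steel button, 17 mm across and 5 mm high, fixed on the dial's top 54 mm from the axis, 0.88 rad (50 degrees) left or right of the parking direction: it marks the wanted notch. Origin at the centre of its underside, 40 mm above the worktop
- small_mark: small round steel button, 8 mm across and 5 mm high, on the dial's top 54 mm from the axis, 0.88 rad to the other side of the parking direction: the notch that is not wanted. Origin at the centre of its underside
- mug_2: bystander: loose white mug with stripes, 84 mm wide, 89 mm high, to the right of the dial; origin at the middle of its underside, handle included
- peeler: bystander: loose white peeler, 170 mm long, 18 mm high, left of the slicer; origin at its middle on the worktop, x along it
- teaspoon: bystander: loose teaspoon with red handle, 140 mm long, 13 mm high, beyond the dial; origin at its middle on the worktop, x along it
- jar_1: bystander: loose glass jar with lid, 66 mm across, 108 mm high, far left; origin at the centre of its underside

How it is judged:
By the outcome, as a careful person would: the job done as asked, in the order asked, and still so for the second after the job is handed in, with the robot touching nothing.
It also fails if it takes over 58 s, if anything falls off the work surface, if the arm or the gripper's body presses on something with over 40 N, if the wrist force passes 120 N, or if a joint passes its speed limit or range.

## Working session

There is one attempt and no reset: what is moved stays moved. The work goes in short steps, Python scripts to look and compute and a tool call to move; the robot and the scene stay as the last step left them, time stands still between calls to the robot, and variables do not carry over. Pictures are saved under pics/ and viewed, and the job is handed in when it is done.

Besides the shell and the picture viewer there is one more tool, called after "Emit:" by a JSON object that holds its "name" and its "arguments". arm_command: Moves the arm, as the interface text tells. Its arguments: {"type":"object","properties":{"targets":{"type":"array"},"squeeze":{"type":"number"}},"required":["targets"]}

```bash
mkdir -p pics; ls; python3 - <<'E'
from station import *
import cv2,numpy as np
for n in("scene","top"):
    p,d=grab_frame(n); cv2.imwrite(f"pics/{n}0.png",p[:,:,::-1]); np.save(f"pics/{n}0.npy",d)
    print(camera_params(n))
print(get_state())
E
```

```text
pics
{'mtx': array([[389.08442516,   0.        , 280.46972323],
       [  0.        , 389.08442516, 205.58504702],
       [  0.        ,   0.        ,   1.        ]]), 'eye': array([ 0.03718142, -0.40956248,  0.84397167]), 'orientation': array([-2.39168687, -0.01646349, -0.85883168])}
{'mtx': array([[529.1369062 ,   0.        , 287.20965625],
       [  0.        , 529.1369062 , 209.64302536],
       [  0.        ,   0.        ,   1.        ]]), 'eye': array([0.00931529, 0.29538988, 1.39252095]), 'orientation': array([-2.71290326, -0.00925103, -1.95645447])}
{'t': 0.1, 'q': array([ 1.57309270e+00,  3.59355199e-01,  1.11347889e-02, -3.23472091e-04,
       -1.22411980e+00, -2.88124659e-01]), 'qd': array([ 0.00043367, -0.00234681,  0.00230828,  0.00150386, -0.00061412,
        0.00066502]), 'joint_efforts': array([-1.33160742e-03, -5.84164596e+01,  2.93751848e+01,  7.01553851e+00,
        1.01739261e-02, -5.05938510e-05]), 'eef_pos': array([0.19025288, 0.64744923, 0.40378082]), 'ee_rot': array([ 3.14002600e+00, -1.47181754e-04, -2.85938317e-01]), 'force': array([0.45352681, 0.77420046, 0.9970825 ]), 'moment': array([0.01148317, 0.05577665, 0.04238111]), 'width': 0.08773135502581852}
```

View pics/scene0.png

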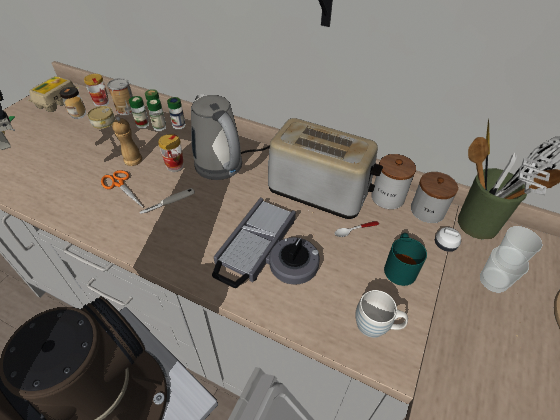

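View pics/top0.png

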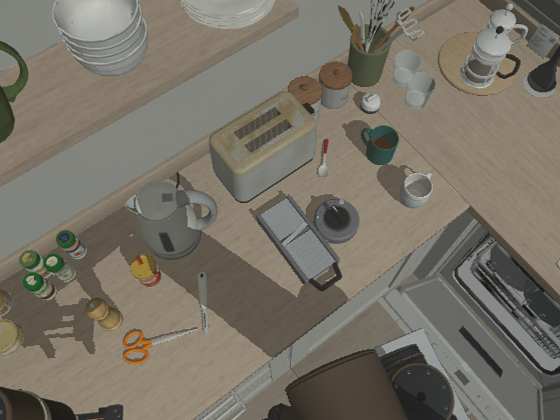

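The slicer is near scene pixel (295,257) and top pixel (338,218), with the arm off to the left. I'll zoom in on the dial.

```bash
python3 - <<'E'
import cv2
a=cv2.imread("pics/scene0.png");b=cv2.imread("pics/top0.png")
cv2.imwrite("pics/sz.png",cv2.resize(a[222:294,260:332],None,fx=8,fy=8,interpolation=cv2.INTER_CUBIC))
cv2.imwrite("pics/tz.png",cv2.resize(b[184:256,302:374],None,fx=8,fy=8,interpolation=cv2.INTER_CUBIC))
E
```

```text
(no output)
```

View pics/sz.png

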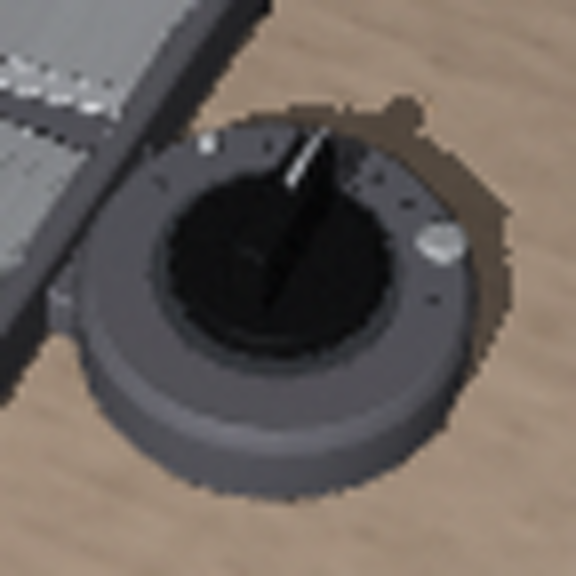

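View pics/tz.png

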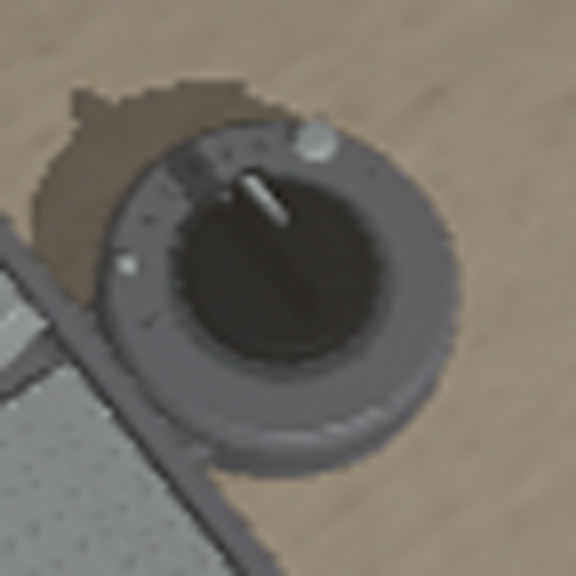

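Both views show the large button clockwise of the pointer and the small one anticlockwise. Next: measure the buttons and pointer by casting rays.

```bash
cat > h.py <<'E'
from station import *
import cv2,numpy as np
from scipy.spatial.transform import Rotation as Ro
def ray(n,px,z):
    c=camera_params(n);R=Ro.from_euler('xyz',c['orientation']).as_matrix()
    d=R@np.linalg.inv(c['mtx'])@np.array([px[0],px[1],1.]);e=c['eye']
    return e+d*(z-e[2])/d[2]
def proj(n,P):
    c=camera_params(n);R=Ro.from_euler('xyz',c['orientation']).as_matrix()
    v=c['mtx']@(R.T@(np.array(P)-c['eye']));return v[:2]/v[2]
def zoom(n,name,box,f=8):
    p,d=grab_frame(n);x0,y0,x1,y1=box
    cv2.imwrite(name,cv2.resize(p[y0:y1,x0:x1,::-1],None,fx=f,fy=f,interpolation=cv2.INTER_CUBIC));return p,d
E
python3 - <<'E'
from h import *
# zoom px -> full: x0+(u+.5)/8-.5
def f(n,u,v): 
    o=(260,222) if n=="scene" else (302,184)
    return (o[0]+(u+.5)/8-.5,o[1]+(v+.5)/8-.5)
pts={"scene":{"large":(441,243,.044),"small":(207,143,.044),"ptip":(323,133,.05),"pin_":(291,184,.08),"rimL":(80,265,.04),"rimR":(472,295,.04),"barback":(268,303,.08)},
"top":{"large":(317,141,.044),"small":(127,265,.044),"ptip":(247,178,.05),"pin_":(285,220,.08)}}
for n in pts:
    im=cv2.imread(f"pics/{n}0.png"); 
    o=(260,222) if n=="scene" else (302,184)
    g=im[o[1]:o[1]+72,o[0]:o[0]+72].astype(int)
    m=(g.min(2)>(125 if n=="scene" else 135)).astype(np.uint8)
    if n=="top": m=((g.min(2)>120)&(g.max(2)-g.min(2)<15)).astype(np.uint8)
    k,l,st,ce=cv2.connectedComponentsWithStats(m)
    print(n,[(st[i,4],np.round(ce[i]*8+4)) for i in range(1,k)if st[i,4]<80])
    P={}
    for a,(u,v,z) in pts[n].items():
        P[a]=ray(n,f(n,u,v),z); print(n,a,np.round(P[a],4))
    L,S=P["large"][:2],P["small"][:2]
    print("dist L-S",np.linalg.norm(L-S),"expect",2*.054*np.sin(.88))
    m=(L+S)/2; d=L-S; u=d/np.linalg.norm(d); park=np.array([-u[1],u[0]])
    c=m-park*.054*np.cos(.88); print("axis",c,"park ang",np.arctan2(park[1],park[0]))
    print("tip rel",P["ptip"][:2]-c,np.linalg.norm(P["ptip"][:2]-c),np.arctan2(*(P["ptip"][:2]-c)[::-1]))
for n in("top","scene"):
  d=np.load(f"pics/{n}0.npy")
E
```

```text
scene [(np.int32(4), array([208., 144.])), (np.int32(3), array([297., 172.])), (np.int32(19), array([441., 244.])), (np.int32(14), array([512., 385.])), (np.int32(1), array([ 76., 412.])), (np.int32(4), array([  6., 428.])), (np.int32(5), array([ 98., 452.])), (np.int32(1), array([ 60., 476.])), (np.int32(1), array([236., 508.])), (np.int32(3), array([276., 513.])), (np.int32(1), array([452., 500.])), (np.int32(14), array([149., 534.])), (np.int32(4), array([460., 524.])), (np.int32(3), array([524., 529.])), (np.int32(1), array([ 12., 532.])), (np.int32(1), array([ 36., 548.])), (np.int32(1), array([204., 556.])), (np.int32(5), array([340., 566.])), (np.int32(9), array([ 71., 569.])), (np.int32(2), array([216., 572.])), (np.int32(2), array([572., 568.]))]
scene large [ 0.5461 -0.1023  0.044 ]
scene small [ 0.5275 -0.0209  0.044 ]
scene ptip [ 0.5518 -0.0493  0.05  ]
scene pin_ [ 0.5104 -0.068   0.08  ]
scene rimL [ 0.4662 -0.0204  0.04  ]
scene rimR [ 0.5391 -0.1203  0.04  ]
scene barback [ 0.4716 -0.0909  0.08  ]
dist L-S 0.08351378707759766 expect 0.08323979892108868
axis [ 0.5032622  -0.06928637] park ang 0.22483700876282559
tip rel [0.04858453 0.01998253] 0.05253340078332911 0.39020461853381977
top [(np.int32(17), array([318., 142.])), (np.int32(5), array([258., 190.])), (np.int32(4), array([128., 264.])), (np.int32(36), array([ 16., 323.])), (np.int32(2), array([368., 416.])), (np.int32(2), array([336., 428.]))]
top large [ 0.5433 -0.0995  0.044 ]
top small [ 0.5243 -0.0181  0.044 ]
top ptip [ 0.5369 -0.069   0.05  ]
top pin_ [ 0.5059 -0.0664  0.08  ]
dist L-S 0.08355590253942247 expect 0.08323979892108868
axis [ 0.50028792 -0.06657527] park ang 0.22840887882711022
tip rel [ 0.03665742 -0.00240417] 0.036736172674431494 -0.06549096274790184
```

```bash
python3 - <<'E'
from h import *
def f(n,u,v): 
    o=(260,222) if n=="scene" else (302,184)
    return (o[0]+(u+.5)/8-.5,o[1]+(v+.5)/8-.5)
for n,a,b,c in(("scene",(323,133),(291,184),(.5033,-.0693)),("top",(247,178),(285,220),(.5003,-.0666))):
    A=ray(n,f(n,*a),.08)[:2];B=ray(n,f(n,*b),.08)[:2]; print(n,A-c,B-c,np.arctan2(*(A-B)[::-1]))
    o=(260,222) if n=="scene" else (302,184)
    for nm,P in (("tip",[c[0]+.034*np.cos(.227),c[1]+.034*np.sin(.227),.05]),("end80",[c[0]+.026*np.cos(.227),c[1]+.026*np.sin(.227),.08]),("c80",[*c,.08]),("end-",[c[0]-.026*np.cos(.227),c[1]-.026*np.sin(.227),.08])):
        print(nm,(proj(n,P)-o)*8+4)
E
```

```text
scene [0.02910024 0.00638389] [0.0070968  0.00128619] 0.2276609819729186
tip [323.32998261 182.22600183]
end80 [317.23374471 141.55473578]
c80 [280.07670212 200.63983293]
end- [241.66299591 261.72320784]
top [0.02485491 0.00576276] [0.00560753 0.00019187] 0.2817376246732677
tip [225.42284363 196.65302349]
end80 [246.69285001 177.41254214]
c80 [292.80571245 234.23445823]
end- [339.47994402 291.74811341]
```

```bash
python3 - <<'E'
from h import *
pts=[]
for n in("scene","top"):
    d=np.load(f"pics/{n}0.npy");c=camera_params(n);R=Ro.from_euler('xyz',c['orientation']).as_matrix()
    v,u=np.nonzero(d>0);K=np.linalg.inv(c['mtx'])
    P=(K@np.c_[u,v,np.ones(len(u))].T*d[v,u]).T@R.T+c['eye'];pts.append(P)
    if n=="top": print("patch knob top z",np.round(P[(np.hypot(P[:,0]-.502,P[:,1]+.068)<.02)][:,2].max(),3))
P=np.vstack(pts)
c=np.array([.502,-.068]);s=np.array([.19,.648])
r=np.hypot(*(P[:,:2]-c).T)
for a in(.07,.1,.12,.14,.16,.2):
    m=(r<a)&(r>.03);print(a,P[m][:,2].max())
# along path, avoid robot itself (near start)
for t in np.linspace(0,1,11):
    q=s+t*(c-s);m=np.hypot(*(P[:,:2]-q).T)<.13;print(np.round(q,3),np.round(P[m][:,2].max(),3) if m.any() else None)
E
```

```text
patch knob top z 0.085
0.07 0.07852001807971665
0.1 0.07852001807971665
0.12 0.07852001807971665
0.14 0.07852001807971665
0.16 0.07852001807971665
0.2 0.13965575656654128
[0.19  0.648] 0.669
[0.221 0.576] 0.669
[0.252 0.505] 0.669
[0.284 0.433] 0.018
[0.315 0.362] 0.02
[0.346 0.29 ] 0.026
[0.377 0.218] 0.044
[0.408 0.147] 0.05
[0.44  0.075] 0.054
[0.471 0.004] 0.085
[ 0.502 -0.068] 0.085
```

Emit:
{"name": "arm_command", "arguments": {"targets": [[[0,0,0.03],[17,-40,0],0.4],[[0,0,0.03],[17,-40,0],0.4],[[0,0,0.03],[17,-40,0],0.4],[[0,0,0.03],[17,-40,0],0.4],[[0,0,0.03],[17,-40,0],0.4],[[0,0,0.03],[17,-40,0],0.4],[[0,0,0.03],[17,-40,0],0.4],[[0,0,0.03],[17,-40,0],0.4]], "squeeze": 8}}

```text
t: 0.9
eef_pos: [0.3265, 0.3257, 0.4046]
ee_rot: [3.142, 0.0, -0.044]
force: [1.3, 1.3, 0.0]
width: 0.0527
```

Emit:
{"name": "arm_command", "arguments": {"targets": [[[0,0,0.03],[17,-40,0],0.4],[[0,0,0.03],[17,-40,0],0.4],[[0,0,0.03],[17,-40,0],0.4],[[0,0,0.03],[17,-40,0],0.4],[[0,0,0.03],[17,-40,0],0.4],[[0,0,0.03],[17,-40,0],0.4],[[0,0,0.03],[17,-40,0],0.4],[[0,0,0],[0,0,0],0.4]]}}

```text
t: 1.7
eef_pos: [0.4461, 0.0438, 0.4043]
ee_rot: [3.141, 0.001, 0.16]
force: [-0.6, 0.6, -0.0]
width: 0.0527
```

Emit:
{"name": "arm_command", "arguments": {"targets": [[[0,0,0.03],[18,-37,0],0.4],[[0,0,0.02],[18,-37,0],0.4],[[0,0,0.02],[20,-38,0],0.4],[[0,0,0],[0,0,-40],0.4],[[0,0,0],[0,0,-40],0.4],[[0,0,0],[0,0,-30],0.4],[[0,0,0],[0,0,0],0.4]]}}

```text
t: 2.4
eef_pos: [0.4995, -0.0646, 0.2907]
ee_rot: [-3.141, 0.008, 0.233]
force: [-0.5, 1.0, -0.3]
width: 0.0528
```

```bash
python3 - <<'E'
from h import *
zoom("scene","pics/s1.png",(250,202,340,292),7);zoom("top","pics/t1.png",(290,170,380,260),7)
s=get_state();print(s['t'],s['q'],s['eef_pos'],s['ee_rot'])
E
```

```text
2.5 [ 2.61989248e-01  1.84857708e-01 -5.05485811e-01  6.42289348e-04
 -8.81497502e-01  1.54324288e+00] [ 0.5016321  -0.06416464  0.29508286] [3.14106883e+00 1.03075501e-03 2.34844289e-01]
```

View pics/s1.png

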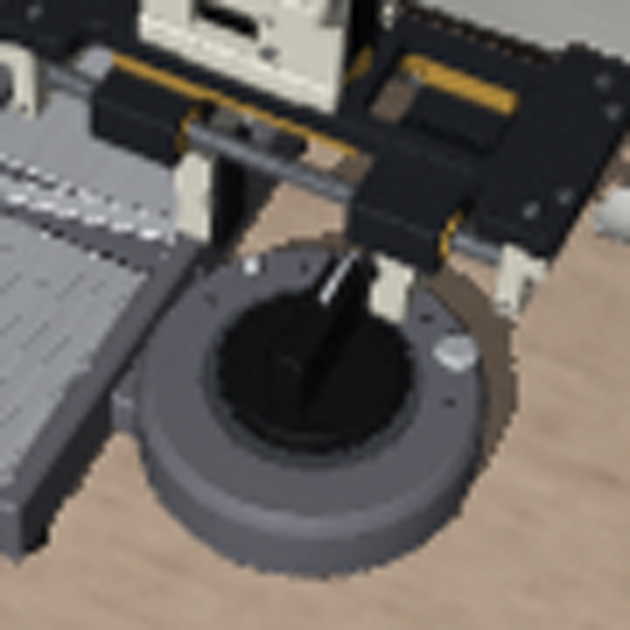

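View pics/t1.png

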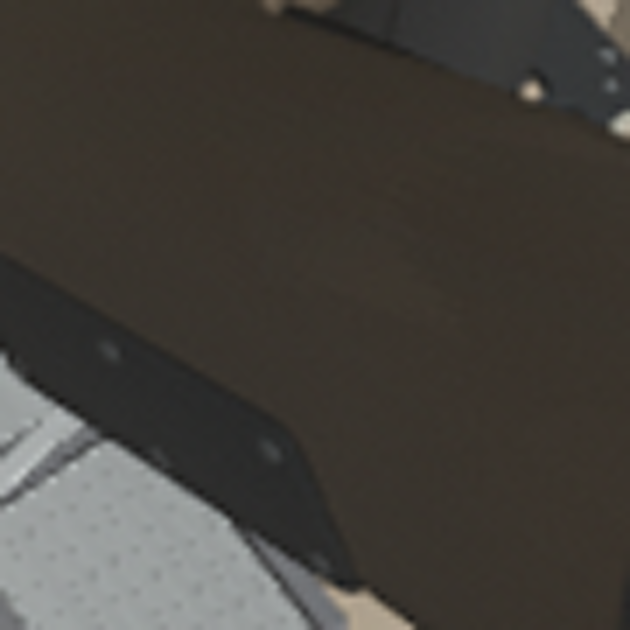

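The scene view shows the two fingers at zoom (195,195) and (390,290), straddling the bar, with the top view hidden by the arm. Descending over the axis now.

Emit:
{"name": "arm_command", "arguments": {"targets": [[[0,0,0],[0,-4,-20],0.4],[[0,0,0],[0,0,-20],0.4],[[0,0,0],[0,0,-15],0.4],[[0,0,0],[0,0,-8],0.4],[[0,0,0],[0,0,0],0.4],[[0,0,0],[0,0,0],0.4]]}}

```text
t: 3.1
eef_pos: [0.502, -0.0681, 0.233]
ee_rot: [3.141, -0.002, 0.235]
force: [-0.1, -0.0, 0.2]
width: 0.0522
```

```bash
python3 - <<'E'
from h import *
zoom("scene","pics/s2.png",(250,202,340,292),7)
s=get_state();print(s['t'],s['eef_pos'],s['ee_rot'],s['force'],s['moment'],s['width'])
E
```

```text
3.15 [ 0.50196301 -0.06815997  0.2330034 ] [ 3.14137872e+00 -2.18529015e-03  2.34701888e-01] [-0.79789612  0.01124852  0.19164983] [-0.04005252 -0.01180448 -0.01060288] 0.05246380706765909
```

View pics/s2.png

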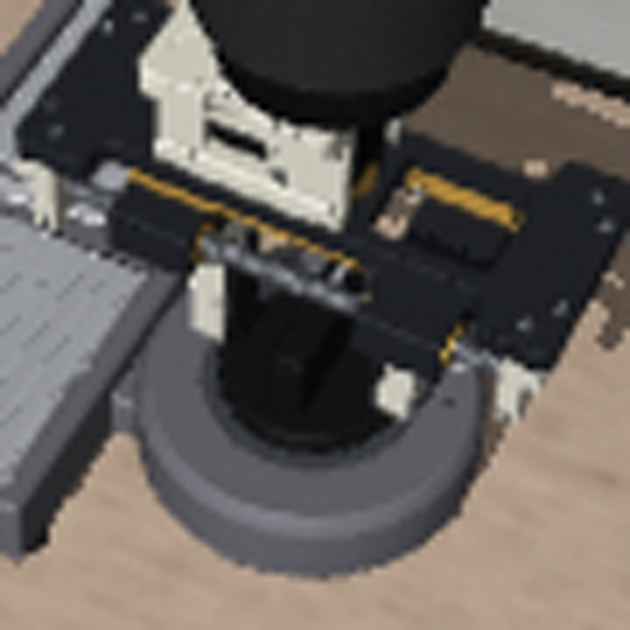

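Emit:
{"name": "arm_command", "arguments": {"targets": [[[0,0,0],[0,0,0],0.8],[[0,0,0],[0,0,0],0.95],[[0,0,0],[0,0,0],0.95],[[0,0,0],[0,0,0],0.95]], "squeeze": 5}}

```text
t: 3.55
eef_pos: [0.5013, -0.0684, 0.2318]
ee_rot: [3.142, -0.0, 0.234]
force: [-0.5, -0.1, 0.3]
width: 0.026
```

```bash
cat > st.py <<'E'
from h import *
np.set_printoptions(precision=4,suppress=True)
s=get_state();print(s['t'],s['eef_pos'],s['ee_rot'],s['force'],s['moment'],s['width'])
E
python3 st.py
```

```text
3.55 [ 0.5013 -0.0684  0.2318] [ 3.1416 -0.0002  0.2342] [-0.4576 -0.0545  0.3159] [-0.0425 -0.0424 -0.0229] 0.026045089416842228
```

Emit:
{"name": "arm_command", "arguments": {"targets": [[[0,0,0],[0,0,0],0.95],[[0,0,0],[0,0,0],0.95],[[0,0,0],[0,0,0],0.95]]}}

```text
t: 3.85
eef_pos: [0.5013, -0.0684, 0.2317]
ee_rot: [-3.142, 0.0, 0.234]
force: [-0.2, 0.7, 0.3]
width: 0.0138
```

```bash
python3 st.py
```

```text
3.85 [ 0.5013 -0.0684  0.2317] [-3.1416  0.0001  0.2342] [-0.1737  0.7256  0.2754] [ 0.0314  0.0615 -0.0043] 0.013815044076477469
```

Gripped: width 13.8 mm, and almost no side force. Firming the grip and lifting.

Emit:
{"name": "arm_command", "arguments": {"targets": [[[0,0,0],[0,0,0],0.95],[[0,0,0],[0,0,0],0.95],[[0,0,0],[0,0,3],0.95],[[0,0,0],[0,0,3],0.95],[[0,0,0],[0,0,3],0.95],[[0,0,0],[0,0,2],0.95],[[0,0,0],[0,0,0],0.95],[[0,0,0],[0,0,0],0.95]], "squeeze": 25}}

```text
t: 4.65
eef_pos: [0.5012, -0.0684, 0.2426]
ee_rot: [-3.141, 0.0, 0.234]
force: [2.3, -0.2, -10.5]
width: 0.0138
```

```bash
python3 st.py
```

```text
4.65 [ 0.5012 -0.0684  0.2426] [-3.1415  0.0002  0.234 ] [  2.2861  -0.2095 -10.5149] [-0.2072 -1.0125  0.045 ] 0.013820151106487126
```

Emit:
{"name": "arm_command", "arguments": {"targets": [[[0,0,-0.05],[0,0,0],0.95],[[0,0,-0.05],[0,0,0],0.95],[[0,0,-0.05],[0,0,0],0.95],[[0,0,-0.05],[0,0,0],0.95],[[0,0,-0.05],[0,0,0],0.95],[[0,0,0],[0,0,0],0.95]]}}

```text
t: 5.25
eef_pos: [0.5012, -0.068, 0.2424]
ee_rot: [-3.141, 0.0, -0.017]
force: [1.4, 3.9, -10.6]
width: 0.014
```

```bash
python3 st.py
```

```text
5.25 [ 0.5012 -0.068   0.2424] [-3.1408  0.0002 -0.0168] [  1.41     3.8799 -10.6171] [ 1.8545 -0.6668 -0.0094] 0.014000199690132232
```

Emit:
{"name": "arm_command", "arguments": {"targets": [[[0,0,-0.05],[0,0.5,0],0.95],[[0,0,-0.05],[0,0.2,0],0.95],[[0,0,-0.05],[0,0.1,0],0.95],[[0,0,-0.05],[0,0.1,0],0.95],[[0,0,-0.05],[0,0.1,0],0.95],[[0,0,0],[0,0,0],0.95]]}}

```text
t: 5.85
eef_pos: [0.5013, -0.0671, 0.2425]
ee_rot: [-3.141, 0.0, -0.265]
force: [1.6, 5.3, -10.3]
width: 0.0137
```

```bash
python3 st.py
```

```text
5.85 [ 0.5013 -0.0671  0.2425] [-3.1411  0.0002 -0.2653] [  1.6115   5.3046 -10.3351] [ 1.8879 -0.7249 -0.0398] 0.013716925262188814
```

Emit:
{"name": "arm_command", "arguments": {"targets": [[[0,0,-0.05],[0.1,0.6,0],0.95],[[0,0,-0.05],[0.1,0.3,0],0.95],[[0,0,-0.05],[0.1,0.2,0],0.95],[[0,0,-0.05],[0.1,0.2,0],0.95],[[0,0,-0.05],[0.1,0.1,0],0.95],[[0,0,0],[0,0,0],0.95]]}}

```text
t: 6.45
eef_pos: [0.5017, -0.066, 0.2425]
ee_rot: [3.141, 0.0, -0.514]
force: [2.1, 1.7, -10.4]
width: 0.014
```

```bash
python3 st.py
```

```text
6.45 [ 0.5017 -0.066   0.2425] [ 3.1413  0.0003 -0.5144] [  2.1051   1.708  -10.3943] [ 0.9178 -0.6393 -0.0191] 0.014027370495841796
```

Emit:
{"name": "arm_command", "arguments": {"targets": [[[0,0,-0.04],[0,0.1,0],0.95],[[0,0,-0.04],[0,0.1,0],0.95],[[0,0,-0.04],[0,0.1,0],0.95],[[0,0,0],[0,0,0],0.95],[[0,0,0],[0,0,0],0.95]]}}

```text
t: 6.95
eef_pos: [0.5018, -0.0657, 0.2426]
ee_rot: [3.142, 0.0, -0.633]
force: [2.2, 2.1, -9.4]
width: 0.0138
```

```bash
python3 st.py; python3 - <<'E'
from h import *
zoom("scene","pics/s3.png",(250,202,340,292),7)
E
```

```text
6.95 [ 0.5018 -0.0657  0.2426] [ 3.1416  0.0001 -0.633 ] [ 2.2342  2.1408 -9.4097] [ 0.9954 -0.8088 -0.0418] 0.013820285909193456
```

View pics/s3.png

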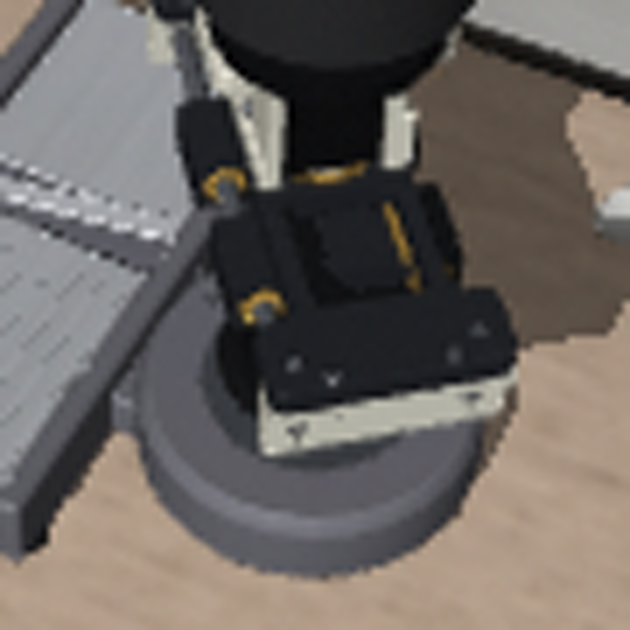

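The gripper hides the knob here, so I'll work by feel: lower in small steps onto the land (TCP expected about 0.2387).

Emit:
{"name": "arm_command", "arguments": {"targets": [[[0,0,0],[0,0,-1.5],0.95],[[0,0,0],[0,0,-1.5],0.95],[[0,0,0],[0,0,0],0.95],[[0,0,0],[0,0,0],0.95]]}}

```text
t: 7.4
eef_pos: [0.5018, -0.0657, 0.2396]
ee_rot: [3.141, 0.0, -0.635]
force: [2.2, 2.8, -9.3]
width: 0.0139
```

Emit:
{"name": "arm_command", "arguments": {"targets": [[[0,0,0],[0,0,-0.5],0.95],[[0,0,0],[0,0,-0.4],0.95],[[0,0,0],[0,0,0],0.95]]}}

```text
t: 7.7
eef_pos: [0.5018, -0.0657, 0.2387]
ee_rot: [3.142, 0.0, -0.636]
force: [1.5, 2.2, -8.6]
width: 0.0141
```

Emit:
{"name": "arm_command", "arguments": {"targets": [[[0,0,0],[0,0,-0.4],0.95],[[0,0,0],[0,0,0],0.95]]}}

```text
t: 7.9
eef_pos: [0.5018, -0.0657, 0.2385]
ee_rot: [3.142, -0.0, -0.636]
force: [0.7, 2.5, -5.6]
width: 0.014
```

Emit:
{"name": "arm_command", "arguments": {"targets": [[[0,0,0],[0,0,-0.2],0.95],[[0,0,0],[0,0,0],0.95]]}}

```text
t: 8.1
eef_pos: [0.5018, -0.0657, 0.2384]
ee_rot: [-3.142, -0.0, -0.636]
force: [-1.3, 2.8, -3.7]
width: 0.0138
```

Emit:
{"name": "arm_command", "arguments": {"targets": [[[0,0,0.02],[0,0,0],0.95],[[0,0,0],[0,0,0],0.95]]}}

```text
t: 8.3
eef_pos: [0.5018, -0.0657, 0.2382]
ee_rot: [3.142, 0.0, -0.615]
force: [-0.7, 2.4, -5.3]
width: 0.0142
```

Emit:
{"name": "arm_command", "arguments": {"targets": [[[0,0,0.02],[0,0,0],0.95],[[0,0,0],[0,0,0],0.95]]}}

```text
t: 8.5
eef_pos: [0.5018, -0.0657, 0.2379]
ee_rot: [3.141, 0.0, -0.595]
force: [2.4, 1.5, -9.1]
width: 0.0137
```

Emit:
{"name": "arm_command", "arguments": {"targets": [[[0,0,0.02],[0,0,0],0.95],[[0,0,0],[0,0,0],0.95]]}}

```text
t: 8.7
eef_pos: [0.5018, -0.0658, 0.238]
ee_rot: [3.141, 0.0, -0.575]
force: [1.4, 0.9, -8.9]
width: 0.0138
```

The land's support vanished between yaw -0.615 and -0.595, so the notch probably starts there. Probing down gently.

Emit:
{"name": "arm_command", "arguments": {"targets": [[[0,0,0],[0,0,-0.4],0.95],[[0,0,0],[0,0,0],0.95]]}}

```text
t: 8.9
eef_pos: [0.5018, -0.0658, 0.2376]
ee_rot: [3.141, 0.0, -0.576]
force: [0.7, 1.1, -9.0]
width: 0.0139
```

Emit:
{"name": "arm_command", "arguments": {"targets": [[[0,0,0],[0,0,-0.4],0.95],[[0,0,0],[0,0,0],0.95]]}}

```text
t: 9.1
eef_pos: [0.5018, -0.0658, 0.2373]
ee_rot: [3.141, 0.0, -0.576]
force: [1.0, 0.6, -7.9]
width: 0.0138
```

Emit:
{"name": "arm_command", "arguments": {"targets": [[[0,0,0],[0,0,-0.5],0.95],[[0,0,0],[0,0,-0.5],0.95],[[0,0,0],[0,0,0],0.95]]}}

```text
t: 9.4
eef_pos: [0.5018, -0.0657, 0.2363]
ee_rot: [3.141, 0.0, -0.576]
force: [0.5, 0.2, -8.0]
width: 0.0137
```

Emit:
{"name": "arm_command", "arguments": {"targets": [[[0,0,0],[0,0,-0.5],0.95],[[0,0,0],[0,0,-0.5],0.95],[[0,0,0],[0,0,0],0.95]]}}

```text
t: 9.7
eef_pos: [0.5018, -0.0657, 0.2353]
ee_rot: [3.141, 0.0, -0.576]
force: [0.7, -0.3, -8.4]
width: 0.0138
```

Emit:
{"name": "arm_command", "arguments": {"targets": [[[0,0,0],[0,0,-0.5],0.95],[[0,0,0],[0,0,-0.5],0.95],[[0,0,0],[0,0,0],0.95]]}}

```text
t: 10.0
eef_pos: [0.5018, -0.0657, 0.2343]
ee_rot: [3.141, 0.0, -0.576]
force: [1.0, 0.3, -6.9]
width: 0.0135
```

Emit:
{"name": "arm_command", "arguments": {"targets": [[[0,0,0],[0,0,-0.5],0.95],[[0,0,0],[0,0,-0.5],0.95],[[0,0,0],[0,0,-0.5],0.95],[[0,0,0],[0,0,0],0.95]]}}

```text
t: 10.4
eef_pos: [0.5018, -0.0657, 0.2328]
ee_rot: [3.141, 0.0, -0.576]
force: [0.7, -0.9, -6.8]
width: 0.0134
```

Emit:
{"name": "arm_command", "arguments": {"targets": [[[0,0,0],[0,0,-0.5],0.95],[[0,0,0],[0,0,-0.3],0.95],[[0,0,0],[0,0,0],0.95]]}}

```text
t: 10.7
eef_pos: [0.5018, -0.0657, 0.232]
ee_rot: [3.142, 0.0, -0.576]
force: [-0.4, -1.0, -6.5]
width: 0.0141
```

```bash
python3 st.py
```

```text
10.7 [ 0.5018 -0.0657  0.232 ] [ 3.1415  0.0001 -0.5758] [-0.4491 -0.9871 -6.4908] [-0.0893  0.0629  0.0124] 0.014077537815722243
```

Within about 0.3 mm of home, with the spring still pulling. Letting go so the spring seats it.

Emit:
{"name": "arm_command", "arguments": {"targets": [[[0,0,0],[0,0,0],0.95],[[0,0,0],[0,0,0],0.8],[[0,0,0],[0,0,0],0.7],[[0,0,0],[0,0,0],0.6],[[0,0,0],[0,0,0],0.55],[[0,0,0],[0,0,0],0.55]], "squeeze": 4}}

```text
t: 11.3
eef_pos: [0.5019, -0.0657, 0.2323]
ee_rot: [-3.141, -0.0, -0.576]
force: [0.3, -0.1, 0.3]
width: 0.0384
```

Emit:
{"name": "arm_command", "arguments": {"targets": [[[0,0,0],[0,0,10],0.5],[[0,0,0],[0,0,30],0.5],[[0,0,0],[0,0,40],0.5],[[0,0,0],[0,0,40],0.5],[[0,0,0],[0,0,40],0.5],[[0,0,0],[0,0,0],0.5]]}}

```text
t: 11.9
eef_pos: [0.5031, -0.0658, 0.3988]
ee_rot: [-3.135, -0.009, -0.575]
force: [0.6, -0.4, -0.2]
width: 0.0437
```

Emit:
{"name": "arm_command", "arguments": {"targets": [[[0,0,0],[-17,40,0],0.5],[[0,0,0],[-17,40,0],0.5],[[0,0,0],[-17,40,0],0.5],[[0,0,0],[-17,40,0],0.5],[[0,0,0],[-17,40,0],0.5],[[0,0,0],[-17,40,0],0.5],[[0,0,0],[-17,40,0],0.5],[[0,0,0],[-17,40,0],0.5]]}}

```text
t: 12.7
eef_pos: [0.3646, 0.2555, 0.3927]
ee_rot: [-3.14, -0.0, -0.575]
force: [0.4, -0.1, -0.1]
width: 0.0437
```

```bash
python3 st.py; python3 - <<'E'
from h import *
p,d=zoom("scene","pics/s4.png",(260,222,332,294),8);cv2.imwrite("pics/s4f.png",p[:,:,::-1])
p,d=zoom("top","pics/t4.png",(302,184,374,256),8);cv2.imwrite("pics/t4f.png",p[:,:,::-1])
E
```

```text
12.7 [0.3646 0.2555 0.3927] [-3.1405 -0.     -0.5755] [ 0.3865 -0.0666 -0.0709] [ 0.1332 -0.1887  0.0095] 0.04370394737209968
```

View pics/s4.png

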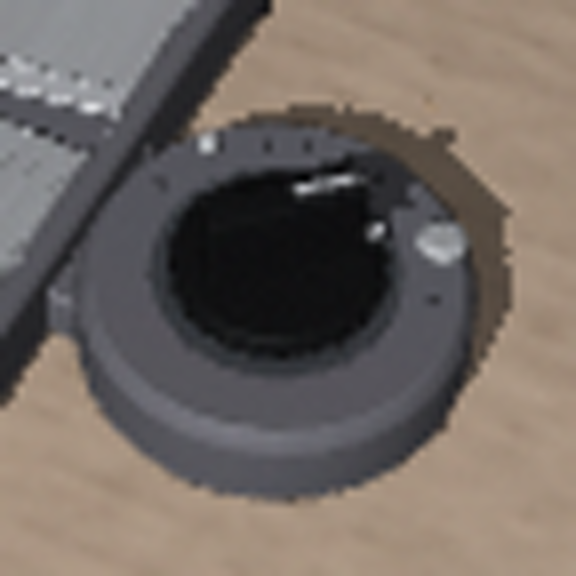

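View pics/t4.png

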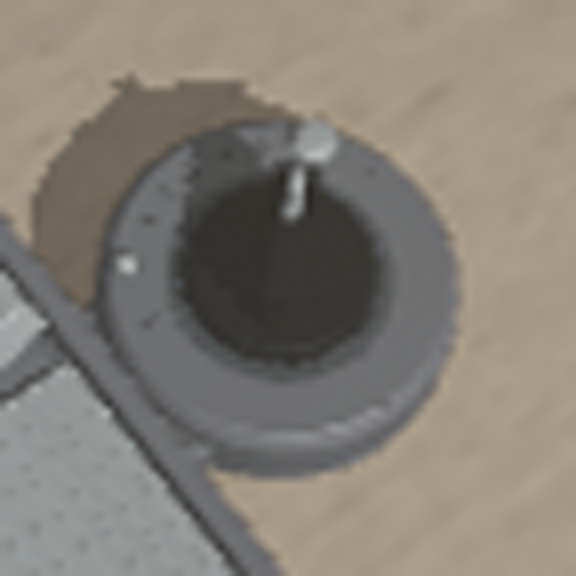

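View pics/s4f.png

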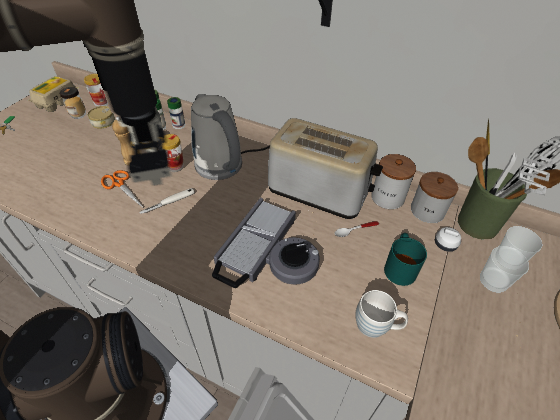

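The pointer now sits just anticlockwise of the large button: tip at scene zoom (376,230), button at (441,243). Checking height and angle numerically, and whether anything else moved.

```bash
python3 - <<'E'
from h import *
for n,c,o in(("scene",(.5033,-.0693),(260,222)),("top",(.5003,-.0666),(302,184))):
  for h in(0,.007):
    a=-.576;print(n,h,"tip",(proj(n,[c[0]+.034*np.cos(a),c[1]+.034*np.sin(a),.05+h])-o)*8+4,"barend",(proj(n,[c[0]+.026*np.cos(a),c[1]+.026*np.sin(a),.08+h])-o)*8+4)
# skirt front edge: darkest-to-grey row along zoom column, before/after; and bystander diff
A=cv2.imread("pics/scene0.png").astype(int);B=cv2.imread("pics/s4f.png").astype(int)
for x in(288,292,296,300):print(x,A[258:272,x].sum(1)//3,B[258:272,x].sum(1)//3)
D=(abs(A-B).max(2)>40).astype(np.uint8);k,l,st,ce=cv2.connectedComponentsWithStats(cv2.dilate(D,np.ones((3,3))))
print([tuple(map(int,s)) for s in st[1:] if s[4]>25])
E
```

```text
scene 0 tip [378.8548986  235.03099201] barend [360.67227547 182.47988144]
scene 0.007 tip [380.33129361 221.70852457] barend [362.0873748  168.54473953]
top 0 tip [299.06369938 182.48913621] barend [304.16390814 166.37893695]
top 0.007 tip [301.03307745 174.02676393] barend [306.19741122 157.66659827]
288 [13 14 16 15 18 24 22 31 51 53 80 83 84 82] [16 17 16 15 19 28 27 35 55 55 86 88 88 88]
292 [15 13 15 14 17 16 31 20 30 51 53 81 83 83] [17 15 16 17 17 17 35 18 32 55 57 85 87 88]
296 [15 15 15 16 16 17 23 18 19 49 51 72 82 82] [17 17 14 15 17 16 26 19 32 53 56 77 88 89]
300 [17 15 15 15 16 18 16 30 50 53 67 82 83 84] [16 17 15 15 17 19 17 31 54 56 71 86 87 87]
[(0, 0, 194, 186, 13744), (0, 89, 14, 62, 456), (194, 93, 14, 9, 70), (200, 112, 70, 159, 3956), (94, 125, 29, 38, 531), (244, 142, 21, 24, 225), (132, 144, 87, 127, 2958), (307, 233, 11, 9, 59), (294, 237, 15, 16, 139), (216, 285, 18, 36, 346), (80, 295, 58, 39, 837), (105, 323, 19, 18, 142), (0, 329, 11, 30, 186), (138, 336, 8, 15, 82), (105, 342, 8, 24, 123), (122, 346, 4, 9, 29), (89, 354, 24, 37, 517), (119, 368, 9, 27, 98), (112, 370, 9, 18, 96), (15, 376, 8, 8, 46), (7, 386, 35, 34, 534), (39, 416, 14, 4, 41)]
```

```bash
python3 -c "
from station import *
print(job_done(),get_state()['t'])"
```

```text
the job is handed in; nothing more can be done
the job is handed in; nothing more can be done
```

The slicer is set to thick slices: the knob is home in the notch by the large button, about 13 s in. I handed the job in with the gripper open and well clear.

- **What I did:**
  - Gripped the bar, lifted the knob 11 mm and turned it clockwise to just short of the large button's direction.
  - Lowered it onto the land with about 3–5 N on it, then turned it back anticlockwise in 0.02 rad steps.
  - The land's support vanished between 0.04 and 0.06 rad from the button. I stopped about 0.08 rad from it, lowered the knob to about 0.3 mm above home and let the spring seat it.
- **Forces:** the readings after each move showed at most about 5 N sideways and 11 N vertically, the latter being the spring's pull.
- **Final checks:**
  - In the scene picture the skirt's front edge is on the same pixel rows as at the start. The pointer tip is within about a pixel of its predicted home position, and about as close to the 7 mm-up one sideways but not in height.
  - The same picture shows no change around the mug and teaspoon. For the peeler and jar, changes in the arm and its shadow muddied the comparison, but the arm was never near them at their height.
- **Corrected on the way:** my estimate of the axis was about 2 mm off along the bar. I corrected it from the side force while turning. The two cameras also disagreed by about 3–4 mm on the axis position, consistent with calibration error.

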